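Square up a bioprinter's print-head column and hold it

ROBOT

A 6-joint arm with a two-finger parallel gripper is mounted at the origin on the work surface. World frame = base frame: x ahead of the robot, y to its left, z up, the work surface at z = 0. Lengths are in m, angles in rad, forces in N, time in s.
With the tool pointing down it reaches from about 0.325 to 0.775 m from the base axis. Payload 5.5 kg.
Tool frame: the origin (TCP) lies between the finger pads; the fingertips stand ctrl.tip_extent ahead of it and the grasp point (between the pads) lies 6 mm ahead of it (ctrl.tip_extent is the distance from the TCP to the fingertips, in m); z points along the fingers, y is the line along which they close (so a half turn about z gives the same grasp; the last joint's range is limited). The gripper opens to 85 mm and grips with 20 to 120 N. Pads are 22 mm wide; open, the fingers measure 114 mm over their backs; the gripper's body (76 mm by 85 mm) begins 54 mm behind the grasp point. The pads swing forward as they close: fully open they stand 13 mm farther back than shut.
Start: joints at [-1.207, 0.091, 1.231, -0, 1.82, -0.057], TCP at [0.245, -0.548, 0.256] pointing down, gripper open.
Joint ranges: [-2.87, 2.87], [-0.86, 2.18], [0.17, 2.46], [-1.51, 4.65], [0.06, 2.69], [-2.65, 2.65]. Speed limits (rad/s): [2.57, 2.57, 3.01, 3.14, 3.14, 3.14].

INTERFACE

Orientations are given as [roll, pitch, yaw] about the fixed x, y, z axes, in that order (R = Rz(yaw) Ry(pitch) Rx(roll)).
In Python, from rig import ctrl gives the robot as it stands.
- The arm moves only by the shell command python3 -m pendant 'ROWS' [OPENING] [FORCE]. ROWS is JSON, a list of rows, each a list of 4 numbers: the shift along the tool's x, y, z scaled (see below), then the turn about the tool's z scaled (see below). In form: [[dx, dy, dz, roll], ...]. A call has 1 to 12 rows; each row shifts and turns the commanded pose from where the row before left it, along the tool's axes as they then stand; what a row does not reach is not made up. The controller multiplies each number of a shift by 50 mm and each number of a turn by 90 degrees. A row lasts 1/8 s, in which the tool goes at most 62.5 mm and 10.7 degrees, less where a joint would pass 70% of its speed; a pose out of reach is approached as far as the arm can. A call with a number of a shift or a turn outside -1 to 1 is refused whole. A call with a gripper value outside its range is refused whole. OPENING is the opening in per cent of the stroke, from 0 (shut) to 100 (fully open), set as the call begins (- or left out, the last holds). The fingers move at their own pace and stop on an object; FORCE is the grip in N (left out, the last holds). Time passes only in rows, so rows that do not move let the fingers close. It gives the time, the measured TCP pose, the force, the opening and the grip force at its end, in the units of the state.
- ctrl.state(): the state, without advancing time (a new reading comes with each control period).
- ctrl.grab_frame(name): name is "side" or "top" or "wrist"; returns the picture (400x640x3 uint8, red, green, blue); there is no depth.
- ctrl.camera_model(name): a dict with "intrinsics" (3x3 intrinsics, pixels), "R" (3x3) and "t" (3): a world point X has camera coordinates R X + t; the wrist camera has in their place "hand_eye" (4x4, takes a point from camera to tool coordinates, whose origin is the TCP and whose axes are the flange's). Camera axes: x right, y down, z forward; pixel columns grow to the right and rows downward; lengths in m; the calibration is good to about 2 mm. A picture is of the moment at which its call begins: read the wrist's pose just before it. camera_model takes no time and is no camera call.
- ctrl.finish_job(): hands the job in; it is judged then, once.
The state is a dict: "time_s": time; "joint_positions": joint angles; "qd": joint speeds; "effort": joint torques, N m; "ee_pos": TCP position; "orientation": TCP orientation; "force": force on the tool from outside, world axes, zero at the start; "moment": the same for the moment, N m; "width": finger opening in m; "grasp_force": force on a finger pad.
Only numpy, scipy, OpenCV 4.12 (cv2) and the standard library are available. Lean on these libraries where they do the work, as an engineer would, in place of code of your own. Each camera call takes 0.05 s, during which the arm holds its last target. There are 200 camera calls.

TASK

The print-head column on the bed has sagged forward on its loosened pivot. Swing the empty dish clamp out of the way until its arm lies parallel along the bed's front edge, then stand the steel engineer's square on the bed and press it into the corner at the foot of the column, stock flat on the bed and blade flat up the middle of the column's face, so that the column comes upright. Finish while still gripping the square and pressing it there, both faces touching, so that the pivot can be tightened, and leave everything else on the bench and bed where it is.

Things in the scene. Friction and masses are not known exactly. Their poses are not given: they have to be found in the camera images.
- bed: Black print-bed plate, 200 (x) by 360 (y) mm, fixed on a linear stage. Origin on the bench under the plate's middle; plate top 45 mm above it. z up, x away from the robot, y to the left along the plate; yaw varies. Front edge: x = -100 mm, nearest the robot. Two steel ears, 30 mm high, 62 mm apart over all, hold the column's foot near the +y end.
- column: Aluminium column 44 (x) by 30 (y) mm, motor on top, 205 mm high over all above the bed top. Origin on its face (looks to bed -y), at bed top, mid-width; z up the face. Pivot line along bed x, 27 mm behind the face, 12 mm above bed top. Upright, the face lies at bed y = +125 mm, centred at x = +15 mm. Its weight leans it 0.10 rad towards bed -y onto a stop; about 2 N at 95 mm height rights it; let go, it sags again.
- clamp (a joint): Angle (rad) of the dish clamp, an arm 14 mm wide and 4 mm thick on a vertical pivot near the bed's front edge, its underside 12 mm above the bed top. 0: parallel to the front edge, pointing to bed -y. Grows counter-clockwise from above; at 1.57 it points to bed +x, across the bed. Stays where left (0.5 N at the knob moves it); no stop at 0 (range -0.6 to 2.3).
- clamp_knob (a point): Top centre of the round upright steel knob at the free end of the clamp arm: 14 mm diameter, 28 mm tall, top 44 mm above the bed top, 130 mm from the pivot. Round, so it can turn in a grip.
- clamp_pivot (a point): Top centre of the clamp's pivot post, at x = -80 mm, y = -10 mm of the bed.
- square: Steel engineer's square, 0.65 kg, loose, standing on the bench. Stock: bar 180 (own y) by 16 (x) by 32 mm high. Blade: upright, 5 (x) by 24 (y) mm, at the stock's +y end, its top 95 mm above the underside. Origin: centre of the stock's underside. Working faces: the underside, and the blade's outer edge, flush with the stock's end at y = +90 mm. Centre of mass 7 mm from the origin towards +y.
- square_heel (a point): Outer corner of the square: underside of the stock's +y end, 90 mm from the square's origin.
- dish: Bystander: closed clear culture dish, 63 mm diameter, 15 mm high, at the far right corner of the bed (+x, -y). Origin under its centre.
- bracket: Bystander: small aluminium angle bracket on the bench, 40 by 60 mm, 60 mm high. Origin under its centre.
- gauge_block: Bystander: steel block 50 by 75 by 25 mm on the bench. Origin under its centre.
- screwdriver: Bystander: black-handled screwdriver lying on the bench, 170 mm long. Origin under it.
- syringe: Bystander: white syringe lying on the bench, 150 mm long, 20 mm thick. Origin under its barrel.
- tip_box: Bystander: pipette-tip box, 122 by 82 mm, 66 mm high, on the bench left of the robot. Origin under its centre.
There are look-alikes about, which are no part of the job. What is shaped like the square but orange, pink or turquoise is not meant.

How it is judged:
By the outcome, as a careful person would: the job done as asked, in the order asked, and still so for the second after the job is handed in, while the arm keeps its last pose, push and grip.
It also fails if it takes over 61 s, if anything falls off the work surface, if the arm or the gripper's body presses on something with over 40 N, if the wrist force passes 120 N, or if a joint passes its speed limit or range.

## Working session

There is one attempt and no reset: what is moved stays moved. The work goes in short steps, Python scripts to look and compute and a shell command to move; the robot and the scene stay as the last step left them, time stands still between calls to the robot, and variables do not carry over. Pictures are saved under pics/ and viewed, at most 10 in all, crops included, and the job is handed in when it is done.

```bash
ls; mkdir -p pics; python3 - <<'E'
from rig import ctrl
import cv2
print(ctrl.tip_extent, ctrl.state())
for n in ["top","side"]:
    cv2.imwrite(f"pics/{n}0.png", ctrl.grab_frame(n)[:,:,::-1])
for n in ["top","side","wrist"]: print(n, ctrl.camera_model(n))
E
```

```text
pics
0.025 {'time_s': 0.0, 'joint_positions': array([-1.20673330e+00,  9.18721816e-02,  1.23190247e+00, -6.75696789e-06,
        1.81977793e+00, -5.67078542e-02]), 'qd': array([-0.00124063, -0.00148684,  0.00138519, -0.00091919, -0.00307295,
       -0.00065069]), 'effort': array([ 1.01274311e-04, -4.58734846e+01, -4.18018806e+01,  5.44228828e-05,
        1.17086465e-02, -1.67711681e-05]), 'ee_pos': array([ 0.2449885 , -0.54745234,  0.25513347]), 'orientation': array([-3.13963550e+00, -1.04542583e-04,  4.20769121e-01]), 'force': array([-0.64731538,  1.1897567 , -0.03592934]), 'moment': array([ 0.00577435, -0.00149907,  0.02652436]), 'grasp_force': 0.0, 'width': 0.08530071905948006}
top {'intrinsics': array([[415.22059008,   0.        , 321.0826466 ],
       [  0.        , 415.22059008, 201.17461921],
       [  0.        ,   0.        ,   1.        ]]), 'R': array([[-0.01876205, -0.99981843,  0.00333148],
       [-0.99658547,  0.0184332 , -0.08048362],
       [ 0.0804076 , -0.00483015, -0.99675036]]), 't': array([-0.01481897,  0.44807983,  1.18483724])}
side {'intrinsics': array([[489.
[... 176 characters left out ...]
1047, -0.00546027],
       [-0.16262657, -0.6779022 , -0.71693877],
       [ 0.15962463,  0.69896423, -0.69711476]]), 't': array([-0.44101628,  0.13401689,  1.47786141])}
wrist {'intrinsics': array([[307.81062698,   0.        , 325.62436869],
       [  0.        , 307.81062698, 196.88797351],
       [  0.        ,   0.        ,   1.        ]]), 'hand_eye': array([[-3.44655830e-04, -9.64264856e-01, -2.64939935e-01,
         6.62321509e-02],
       [ 9.99999541e-01, -9.54423234e-05, -9.53514215e-04,
        -4.53467793e-04],
       [ 8.94153764e-04, -2.64940142e-01,  9.64264446e-01,
        -1.17347234e-01],
       [ 0.00000000e+00,  0.00000000e+00,  0.00000000e+00,
         1.00000000e+00]])}
```

View pics/top0.png

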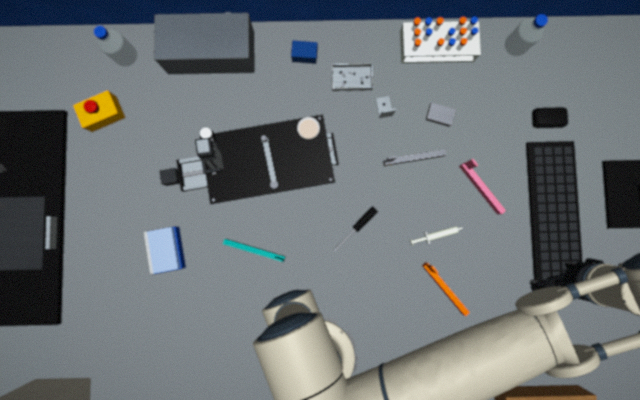

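View pics/side0.png

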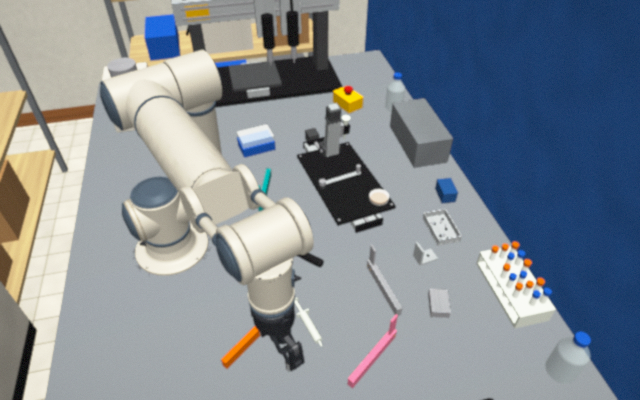

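The top view shows the bed (corners about (324,116), (333,181), (211,203)), with the column at its left end at (205,150). The clamp runs from its pivot (274,185) to the knob (265,139), the dish is at (308,128), and the grey square spans (385,161) to (446,153). The side view shows the blade at the square's left (+y) end.

```bash
cat > h.py <<'E'
import numpy as np, cv2
from rig import ctrl
from scipy.spatial.transform import Rotation as Ro
def cam(n, st=None):
    m=ctrl.camera_model(n); K=m["intrinsics"]
    if n=="wrist":
        T=np.eye(4); T[:3,:3]=Ro.from_euler("xyz",st["orientation"]).as_matrix(); T[:3,3]=st["ee_pos"]
        W=np.linalg.inv(T@m["hand_eye"]); return K,W[:3,:3],W[:3,3]
    return K,m["R"],m["t"]
def ray(c,px,z):
    K,R,t=c; d=R.T@np.linalg.inv(K)@np.array([px[0],px[1],1.]); o=-R.T@t
    return o+d*(z-o[2])/d[2]
def proj(c,X):
    K,R,t=c; p=K@(R@np.asarray(X,float)+t); return p[:2]/p[2]
def show(n,name,x0,y0,x1,y1,s):
    st=ctrl.state(); f=ctrl.grab_frame(n)[:,:,::-1]
    np.save("pics/"+name+".npy",f); 
    cv2.imwrite("pics/"+name+".png",cv2.resize(f[y0:y1,x0:x1],None,fx=s,fy=s,interpolation=cv2.INTER_CUBIC))
    return f,cam(n,st),st
E
python3 - <<'E'
from h import *
f=cv2.imread("pics/top0.png"); c=cam("top")
cv2.imwrite("pics/c1.png",cv2.resize(f[95:225,145:465],None,fx=2.5,fy=2.5,interpolation=cv2.INTER_CUBIC))
for nm,p,z in [("FR",(333,181),.045),("BR",(324,116),.045),("FL",(211,203),.045),("piv",(274,185),.08),("knob",(265,139),.089),("sq+",(385,161),.032),("sq-",(446,153),.032)]: print(nm,ray(c,p,z).round(4))
E
```

```text
FR [ 0.5025 -0.058   0.045 ]
BR [ 0.6914 -0.036   0.045 ]
FL [0.4461 0.2884 0.045 ]
piv [0.4898 0.106  0.08  ]
knob [0.6169 0.1286 0.089 ]
sq+ [ 0.5596 -0.2098  0.032 ]
sq- [ 0.5797 -0.3871  0.032 ]
```

View pics/c1.png

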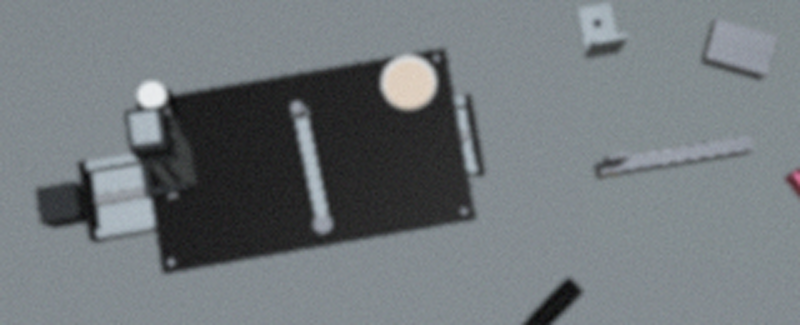

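```bash
python3 - <<'E'
from h import *
f=cv2.imread("pics/top0.png"); c=cam("top")
u=lambda x,y:(145+x/2.5-.3,95+y/2.5-.3)
P=[(u(443,50),.045,(100,-180)),(u(473,215),.045,(-100,-180)),(u(164,271),.045,(-100,180))]
W=np.array([ray(c,p,z)[:2] for p,z,_ in P]); B=np.array([b for *_,b in P])/1e3
w0,b0=W.mean(0),B.mean(0); H=(B-b0).T@(W-w0)
yaw=np.arctan2(H[0,1]-H[1,0],H[0,0]+H[1,1]); R=np.array([[np.cos(yaw),-np.sin(yaw)],[np.sin(yaw),np.cos(yaw)]])
o=w0-R@b0; print("bed",o,yaw,"res",((B@R.T+o-W)*1e3).round(1).tolist())
pv=ray(c,u(322,224),.085)[:2]; kn=ray(c,u(297,107),.089)[:2]
pb=R@[-.08,-.01]+o
print("pivot meas",pv,"exp",pb,"knob",kn,"r",np.linalg.norm(kn-pb),"clamp ang",np.arctan2(*(kn-pb)[::-1])-yaw+np.pi/2)
# square: bright stock in crop
g=cv2.cvtColor(f,cv2.COLOR_BGR2HSV)[140:175,378:455]
b=f[140:175,378:455].astype(int); bg=np.median(b.reshape(-1,3),0)
print("bg",bg)
d=(b[:,:,2]-b[:,:,1])-(bg[2]-bg[1])
m=((np.abs(b-bg).max(2)>18)).astype(np.uint8); n,l,s,ce=cv2.connectedComponentsWithStats(m)
i=1+s[1:,4].argmax(); ys,xs=np.where(l==i); r=cv2.minAreaRect(np.c_[xs+378,ys+140].astype(np.float32)); print(s[i],r)
for p in cv2.boxPoints(r): print(p,ray(c,p,.03).round(4))
E
```

```text
bed [0.57167429 0.13106292] 0.15772791453447 res [[3.3, -0.9], [-2.1, -1.8], [-1.2, 2.8]]
pivot meas [0.49117744 0.10680357] exp [0.4942381  0.10862108] knob [0.62113681 0.13269561] r 0.12916216311317616 clamp ang 1.6005548644852274
bg [143. 139. 131.]
[  4  11  63  16 323] ((412.7869873046875, 157.69850158691406), (8.056485176086426, 62.47813415527344), 80.7066879272461)
[381.30743 158.76788] [ 0.5666 -0.1996  0.03  ]
[442.9655  148.67838] [ 0.593  -0.3795  0.03  ]
[444.26654 156.62912] [ 0.5696 -0.3822  0.03  ]
[382.60846 166.71863] [ 0.5433 -0.2027  0.03  ]
```

```bash
python3 -m pendant '[[0,0,0,-0.1189],[0,0,0,-0.1189],[0,0,0,-0.1189],[0,0,0,-0.1189],[0,0,0,-0.1189],[0,0,0,-0.1189],[0,0,0,-0.1189],[0.9,0.7,0,0],[0.9,0.7,0,0],[0.9,0.7,0,0],[0.9,0.7,0,0],[0.9,0.7,0,0]]' && python3 -m pendant '[[0.9,0.7,0,0],[0.9,0.7,0,0],[0.9,0.7,0,0],[0.9,0.7,0,0],[0.9,0.7,0,0],[0.9,0.7,0,0],[0.9,0.7,0,0],[0.9,0.7,0,0],[0.5,0.4,0,0],[0,0,0.8,0],[0,0,0,0]]'
python3 - <<'E'
from h import *
f,c,st=show("wrist","w1",0,0,640,400,1)
R=Ro.from_euler("xyz",st["orientation"]).as_matrix()
print(st["ee_pos"],st["orientation"],st["joint_positions"],proj(c,[.621,.1327,.089]))
E
```

```text
time_s: 1.6
ee_pos: [0.3831, -0.2963, 0.2558]
orientation: [-3.141, -0.0, 1.728]
force: [0.5, -0.4, 1.1]
width: 0.0853
grasp_force: 0.0
time_s: 2.98
ee_pos: [0.617, 0.1294, 0.2112]
orientation: [-3.133, 0.0, 1.729]
force: [-0.1, -0.4, -0.5]
width: 0.0854
grasp_force: 0.0
[0.61701261 0.1294027  0.21117156] [-3.13253120e+00  1.72355354e-05  1.72886239e+00] [ 1.52803837e-01  1.76829240e-01  1.21711581e+00 -6.60554033e-05
  1.75670884e+00 -5.27406406e-03] [333.70461762 195.74148616]
```

View pics/w1.png

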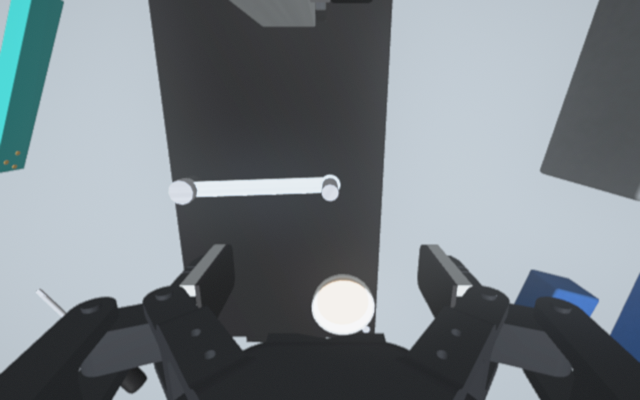

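The wrist view shows the knob top at (330,190), the pivot at (181,191), the dish at (343,305), and the column foot at the top centre. The front bed edge is on the left and the far edge on the right.

```bash
python3 - <<'E'
from h import *
f=np.load("pics/w1.npy"); st=ctrl.state(); c=cam("wrist",st)
g=cv2.cvtColor(f,cv2.COLOR_BGR2GRAY); L=[];Rr=[]
for y in range(20,240,5):
    r=np.where(g[y]<90)[0]; r=r[(r>140)&(r<400)]
    if y not in range(175,205): L.append((r[0]-.5,y))
    Rr.append((r[-1]+.5,y))
def fit(q):
    W=np.array([ray(c,p,.045)[:2] for p in q]); vx,vy,x,y=cv2.fitLine(W.astype(np.float32),cv2.DIST_HUBER,0,.001,.001).ravel()
    if vy<0: vx,vy=-vx,-vy
    return np.array([x,y]),np.arctan2(vy,vx)-np.pi/2
(a,ya),(b,yb)=fit(L),fit(Rr); yaw=(ya+yb)/2
ex=np.array([np.cos(yaw),np.sin(yaw)]); ey=np.array([-ex[1],ex[0]])
print("yaws",ya,yb,"width",(b-a)@ex)
k=ray(c,(330,190),.089)[:2]; p=ray(c,(181,191),.08)[:2]
print("knob",k,"pivot",p,"r",np.linalg.norm(k-p),"ang",np.arctan2(*(k-p)[::-1])-yaw+np.pi/2)
print("knob bed x from edges",(k-(a+b)/2)@ex,"pivot",(p-(a+b)/2)@ex)
# bed origin from edges in x
o=np.array([.57167,.13106]); o=o+ex*(((a+b)/2-o)@ex); print("bed o",o,"pivot exp",o-.08*ex-.01*ey)
pe=o-.08*ex-.01*ey
for th in np.linspace(1.5,0,7):
  q=pe+.13*(ex*np.sin(th)-ey*np.cos(th)); print(round(th,2),q.round(4))
E
```

```text
yaws 0.15596962 0.15247989 width 0.19922562
knob [0.61860644 0.13597748] pivot [0.49491858 0.1130597 ] r 0.12579312707909418 ang 1.5997810284269465
knob bed x from edges 0.05021759926285769 pivot -0.07552269268551316
bed o [0.56862373 0.13058643] pivot exp [0.4911094  0.10841599]
1.5 [0.6207 0.1192]
1.25 [0.6193 0.0869]
1.0 [0.61   0.0558]
0.75 [0.5933 0.028 ]
0.5 [0.5702 0.0053]
0.25 [ 0.5422 -0.0111]
0.0 [ 0.5111 -0.02  ]
```

```bash
python3 -m pendant '[[0.12,0.05,0.4,0],[0,0,0.7,0],[0,0,0.7,0],[0,0,0.58,0],[0,0,0,0]]' 55 30 && python3 -m pendant '[[0,0,0,0],[0,0,0,0],[0,0,0,0],[0,0,0,0],[0,0,0,0],[0,0,0,0]]' 0 30
```

```text
time_s: 3.65
ee_pos: [0.6187, 0.1352, 0.0945]
orientation: [-3.137, -0.0, 1.728]
force: [-1.0, -1.0, 0.5]
width: 0.047
grasp_force: 0.0
time_s: 4.4
ee_pos: [0.6185, 0.1353, 0.0998]
orientation: [-3.138, 0.0, 1.728]
force: [-12.2, -2.6, 7.9]
width: 0.0121
grasp_force: 29.4
```

```bash
python3 - <<'E'
from h import *
f,c,st=show("wrist","w2",160,120,480,400,2)
print(st["ee_pos"],st["width"],st["force"],st["moment"])
E
```

```text
[0.61852842 0.13526876 0.0998078 ] 0.012148994689977393 [-12.17104548  -2.56808025   7.87092269] [-0.46691064  2.10499083  0.00906835]
```

View pics/w2.png

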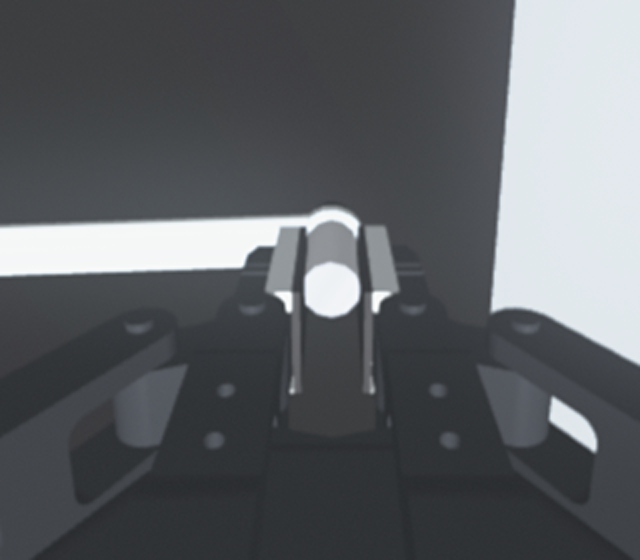

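The knob sits between the pads at crop (332,290), with a fingertip slightly loaded on the clamp arm. I'll raise the tool a little and then swing.

```bash
python3 -m pendant '[[0,-0.03,-0.06,0],[0,0,0,0],[0,0,0,0]]' && python3 -m pendant '[[-0.415,-0.021,0,0],[-0.406,-0.087,0,0],[-0.387,-0.151,0,0],[-0.358,-0.210,0,0],[0,0,0,0]]'
```

```text
time_s: 4.82
ee_pos: [0.6183, 0.1352, 0.1001]
orientation: [-3.14, 0.0, 1.728]
force: [-3.2, -1.7, -5.5]
width: 0.0122
grasp_force: 30.1
time_s: 5.45
ee_pos: [0.6082, 0.0504, 0.1003]
orientation: [3.14, 0.003, 1.725]
force: [5.1, -3.4, -9.1]
width: 0.0121
grasp_force: 29.8
```

```bash
python3 -m pendant '[[-0.320,-0.265,0,0],[-0.274,-0.313,0,0],[-0.221,-0.352,0,0],[-0.162,-0.383,0,0],[-0.099,-0.404,0,0],[-0.033,-0.414,0,0],[0,0,0,0],[0,0,0,0]]'
python3 - <<'E'
from h import *
f,c,st=show("top","t1",145,95,465,225,2.5)
print(st["ee_pos"],st["force"])
E
```

```text
time_s: 6.45
ee_pos: [0.5106, -0.0202, 0.1007]
orientation: [-3.141, 0.004, 1.726]
force: [-1.5, -7.1, -5.1]
width: 0.0122
grasp_force: 29.8
[ 0.51064842 -0.02015249  0.10069151] [-1.51067287 -7.11650057 -5.11776433]
```

```bash
python3 -m pendant '[[0,0,0,0],[0,0,0,0],[0,0,-0.4,0],[0,0,-0.9,0],[0,0,-0.9,0],[0,0,-0.3,0],[0,0,0,0]]' 50 30
python3 - <<'E'
from h import *
f,c,st=show("wrist","w3",0,0,640,400,1)
print(st["ee_pos"],st["orientation"], proj(c,[.5111,-.02,.089]),proj(c,[.4911,.1084,.08]))
E
```

```text
time_s: 7.38
ee_pos: [0.5118, -0.0171, 0.2273]
orientation: [3.138, 0.001, 1.728]
force: [0.7, 0.4, 0.2]
width: 0.0428
grasp_force: 0.0
[ 0.51182606 -0.0171      0.22725713] [3.13820779e+00 8.04434735e-04 1.72840708e+00] [324.82940037 196.7721685 ] [325.16770646  32.47404021]
```

View pics/w3.png

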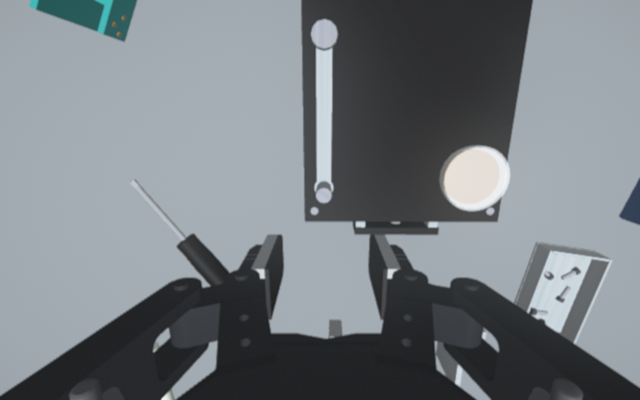

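```bash
python3 - <<'E'
from h import *
c=cam("wrist",ctrl.state()); a=ray(c,(305.5,221),.045);b=ray(c,(497.5,221),.045)
k=ray(c,(323.5,194),.089)[:2];p=ray(c,(324.5,33),.08)[:2]
print("FR",a,"BR",b,"w",np.linalg.norm(a-b),"clamp dir",np.arctan2(*(k-p)[::-1])+np.pi/2, np.linalg.norm(k-p))
yaw=.156;ex=np.array([np.cos(yaw),np.sin(yaw)]);ey=np.array([-ex[1],ex[0]]); print("bed o",(a[:2]+b[:2])/2+.18*ey)
E
python3 -m pendant '[[-0.9,0.03,0,0],[-0.9,0.03,0,0],[-0.9,0.03,0,0],[-0.9,0.03,0,0],[-0.9,0.03,0,0],[-0.9,0.03,0,0],[-0.77,0.03,0,0],[0,0,0,0],[0,0,0,0]]' 70
python3 - <<'E'
from h import *
f,c,st=show("wrist","w4",0,0,640,400,1)
print(st["ee_pos"],st["orientation"],st["joint_positions"])
E
```

```text
FR [ 0.49623272 -0.05980419  0.045     ] BR [ 0.6904538 -0.029012   0.045    ] w 0.19664684972055044 clamp dir 0.149745668439198 0.1261438123299384
bed o [0.56537701 0.1334061 ]
time_s: 8.55
ee_pos: [0.5696, -0.3196, 0.2233]
orientation: [-3.139, -0.003, 1.728]
force: [-0.3, -0.1, 0.6]
width: 0.0598
grasp_force: 0.0
[ 0.56955089 -0.3195609   0.22326265] [-3.13932666e+00 -2.59323965e-03  1.72814445e+00] [-5.63610294e-01  2.34975192e-01  1.12979993e+00  4.62276075e-04
  1.78023147e+00 -7.20866015e-01]
```

View pics/w4.png

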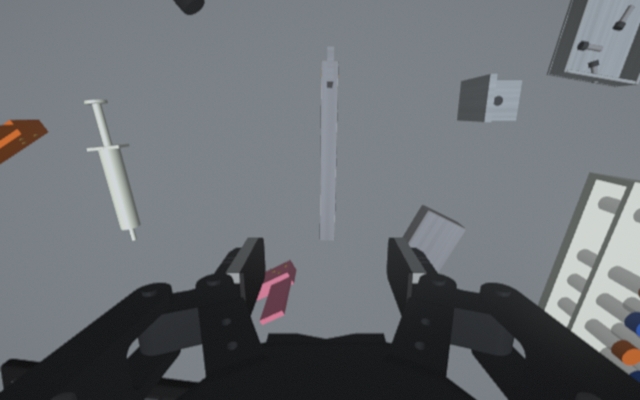

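The wrist view shows the stock from its near end (321–334, 239) to its far end at about (323–338, 63), with the blade rising beyond it at (330,50).

```bash
python3 - <<'E'
from h import *
f=np.load("pics/w4.npy"); st=ctrl.state(); c=cam("wrist",st)
g=cv2.cvtColor(f,cv2.COLOR_BGR2GRAY).astype(int); pts=[]
for y in range(100,236,4):
    r=g[y,300:360]; m=np.where(r>r[:10].mean()+ 18)[0]
    if len(m)>5: pts.append((300+(m[0]+m[-1])/2,y,m[-1]-m[0]+1))
print([p for p in pts][::6])
W=np.array([ray(c,p[:2],.032)[:2] for p in pts]); vx,vy,x,y=cv2.fitLine(W.astype(np.float32),cv2.DIST_HUBER,0,.001,.001).ravel()
s=np.sign(vy);d=np.array([vx,vy])*s; yaw=np.arctan2(d[1],d[0])-np.pi/2
col=g[100:260,328];print("end rows",np.where(np.abs(np.diff(col))>12)[0]+100)
e=ray(c,(328,240),.032)[:2]; b=np.array([x,y]); e=b+d*((e-b)@d); o=e+.09*d
far=ray(c,(330,62),.032)[:2]
print("sq yaw",yaw,"end",e,"origin",o,"len",(far-e)@d)
tgt=o-.018*d; R=Ro.from_euler("xyz",st["orientation"]).as_matrix()
print("target",tgt,"tool shift mm",R.T@np.r_[tgt-st["ee_pos"][:2],0]*1e3,"dyaw",yaw+np.pi/2-st["orientation"][2])
E
```

```text
[(np.float64(329.0), 124, np.int64(15))]
end rows []
sq yaw -0.752215 end [ 0.5111368  -0.31797207] origin [ 0.57263    -0.25225611] len 0.11074527567919258
target [ 0.56033136 -0.2653993 ] tool shift mm [54.59545322 -0.81567677  0.09942593] dyaw -0.9103252582370371
```

```bash
python3 - <<'E'
from h import *
f=np.load("pics/w4.npy"); st=ctrl.state(); c=cam("wrist",st)
g=cv2.GaussianBlur(cv2.cvtColor(f,cv2.COLOR_BGR2GRAY),(1,7),0).astype(int); pts=[]
for y in range(100,236,4):
    dd=np.diff(g[y,310:350]); l=dd.argmax() if dd[:20].max()>4 else None
    r=dd[18:].argmin()+18; l=dd[:20].argmax(); pts.append((310+(l+r)/2+.5,y,r-l))
print(pts[::6]); print(g[225:255,328])
P=[p for p in pts if 11<=p[2]<=18]
W=np.array([ray(c,p[:2],.032)[:2] for p in P]); vx,vy,x,y=cv2.fitLine(W.astype(np.float32),cv2.DIST_HUBER,0,.001,.001).ravel()
s=np.sign(vy);d=np.array([vx,vy])*s; yaw=np.arctan2(d[1],d[0])-np.pi/2
b=np.array([x,y]); e=b+d*((ray(c,(328,240),.032)[:2]-b)@d); o=e+.09*d
far=ray(c,(330,62),.032)[:2]
print(len(P),"sq yaw",yaw,"end",e,"origin",o,"len",(far-e)@d)
tgt=o-.018*d; R=Ro.from_euler("xyz",st["orientation"]).as_matrix()
print("target",tgt,"tool shift mm",R.T@np.r_[tgt-st["ee_pos"][:2],0]*1e3,"dyaw",yaw+np.pi/2-st["orientation"][2])
E
```

```text
[(np.float64(328.5), 100, np.int64(16)), (np.float64(328.5), 124, np.int64(16)), (np.float64(328.0), 148, np.int64(15)), (np.float64(328.0), 172, np.int64(15)), (np.float64(327.0), 196, np.int64(15)), (np.float64(327.0), 220, np.int64(15))]
[140 140 140 140 140 140 140 139 139 139 139 139 139 138 137 134 132 130
 129 129 129 129 130 130 130 129 129 129 129 129]
34 sq yaw 0.14475942 end [ 0.57988175 -0.3838557 ] origin [ 0.56689884 -0.29479704] len 0.1785125394336124
target [ 0.56949542 -0.31260877] tool shift mm [6.53201796 0.80070435 0.01055801] dyaw -0.013350813847693876
```

```bash
python3 -m pendant '[[0.13,0.016,0.3,0.0085],[0,0,0.8,0],[0,0,0.8,0],[0,0,0.8,0],[0,0,0.6,0],[0,0,0.3,0],[0,0,0.2,0],[0,0,0,0],[0,0,0,0]]' 50 30 && python3 -m pendant '[[0,0,0,0],[0,0,0,0],[0,0,0,0],[0,0,0,0],[0,0,0,0],[0,0,0,0]]' 0 100
```

```text
time_s: 9.72
ee_pos: [0.5705, -0.314, 0.0369]
orientation: [3.14, 0.002, 1.715]
force: [0.2, 0.2, 0.0]
width: 0.0426
grasp_force: 0.0
time_s: 10.48
ee_pos: [0.5704, -0.314, 0.0366]
orientation: [3.14, 0.001, 1.715]
force: [0.7, 0.2, 4.9]
width: 0.0136
grasp_force: 99.5
```

```bash
python3 -m pendant '[[0,0,-0.2,0],[0,0,-0.5,0],[0,0,-0.6,0],[0,0,-0.5,-0.007],[0.3,0.06,0,0],[0.6,0.12,0,0],[0.7,0.13,0,0],[0.7,0.13,0,0],[0.7,0.13,0,0],[0.7,0.13,0,0],[0.7,0.13,0,0],[0.7,0.13,0,0]]' && python3 -m pendant '[[0.7,0.13,0,0],[0.7,0.13,0,0],[0.7,0.13,0,0],[0.7,0.13,0,0],[0.5,0.1,0,0],[0.09,0.05,0,0],[0,0,0,0],[0,0,0,0],[0,0,0,0]]'
python3 - <<'E'
from h import *
f,c,st=show("wrist","w5",0,0,640,400,1)
t=ctrl.grab_frame("side")[:,:,::-1]; np.save("pics/s5.npy",t)
cv2.imwrite("pics/v5.png",np.hstack([f[0:300,140:500], cv2.resize(t[80:230,270:420],(300,300))]))
print(st["ee_pos"],st["orientation"],st["joint_positions"],st["force"],st["moment"])
E
```

```text
time_s: 11.98
ee_pos: [0.5761, -0.052, 0.1221]
orientation: [-3.137, -0.002, 1.726]
force: [0.7, -0.8, -5.6]
width: 0.0137
grasp_force: 98.1
time_s: 13.1
ee_pos: [0.5846, 0.1175, 0.1251]
orientation: [-3.141, 0.0, 1.725]
force: [-0.2, 0.5, -6.8]
width: 0.0139
grasp_force: 98.1
[0.58464363 0.11750284 0.12510666] [-3.14124822e+00  1.74830190e-04  1.72459982e+00] [ 1.41388677e-01  9.51417612e-02  1.45850512e+00 -1.79120041e-04
  1.58828800e+00 -1.24178842e-02] [-0.24312587  0.51136895 -6.82111852] [-0.10424205 -0.06092066 -0.02948302]
```

View pics/v5.png

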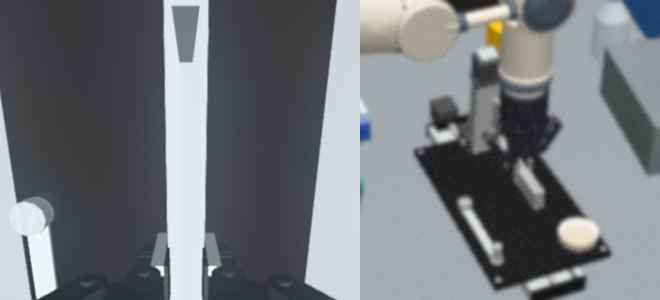

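The wrist view shows the stock held along the bed, its centre at column 186+140, with the bed edges visible on both sides and the clamp pivot at (171,217). The side view shows the column clear behind the arm.

```bash
python3 - <<'E'
from h import *
f=np.load("pics/w5.npy"); st=ctrl.state(); c=cam("wrist",st)
g=cv2.cvtColor(f,cv2.COLOR_BGR2GRAY); L=[];Rr=[]
for y in range(10,230,5):
    r=np.where(g[y]<100)[0]; r=r[(r>130)&(r<490)]
    if y<185: L.append((r[0]-.5,y))
    Rr.append((r[-1]+.5,y))
def fit(q):
    W=np.array([ray(c,p,.045)[:2] for p in q]); vx,vy,x,y=cv2.fitLine(W.astype(np.float32),cv2.DIST_HUBER,0,.001,.001).ravel()
    if vy<0: vx,vy=-vx,-vy
    return np.array([x,y]),np.arctan2(vy,vx)-np.pi/2
(a,ya),(b,yb)=fit(L),fit(Rr); yaw=(ya+yb)/2
ex=np.array([np.cos(yaw),np.sin(yaw)]); ey=np.array([-ex[1],ex[0]])
mid=(a+b)/2; t=st["ee_pos"][:2]; p=ray(c,(171,217),.08)[:2]
print("yaws",ya,yb,"width",(b-a)@ex,"tcp bed x",(t-mid)@ex,"pivot bed x",(p-mid)@ex,"tcp y by pivot",(t-p)@ey-.01, "tcp y by o", (t-np.array([.567,.133]))@ey)
# side view column: project upright & leaning face, expected pixels
s=cam("side"); o=mid+ey*(np.array([.567,.133])-mid).dot(ey)
for X,Y,Z in [(15,125,0),(-7,125,30),(37,125,30),(-7,106,190),(37,106,190)]:
    q=o+ex*X/1e3+ey*Y/1e3; print((X,Y,Z),proj(s,[*q,.045+Z/1e3]).round(1))
E
```

```text
yaws 0.15333116 0.15278566 width 0.19785817 tcp bed x 0.014951982808639196 pivot bed x -0.07224957567632508 tcp y by pivot -0.021000798684279218 tcp y by o -0.017843593903375175
(15, 125, 0) [332.8 155. ]
(-7, 125, 30) [327.1 149.7]
(37, 125, 30) [338.8 146.7]
(-7, 106, 190) [329.7 113.5]
(37, 106, 190) [342.3 110.5]
```

```bash
python3 -m pendant '[[0,0,0.3,0],[0,0,0.3,0],[0,0,0.2,0],[0,0,0,0],[0,0,0,0]]' && python3 -m pendant '[[0,0,0.03,0],[0,0,0.03,0],[0,0,0.03,0],[0,0,0,0],[0,0,0,0]]'
```

```text
time_s: 13.82
ee_pos: [0.5849, 0.1184, 0.0856]
orientation: [3.141, -0.0, 1.726]
force: [-0.1, 1.4, -6.2]
width: 0.014
grasp_force: 98.2
time_s: 14.45
ee_pos: [0.5849, 0.1184, 0.0816]
orientation: [3.141, -0.0, 1.726]
force: [-2.2, -0.5, 0.2]
width: 0.0136
grasp_force: 99.0
```

```bash
python3 -m pendant '[[0.12,0,0,0],[0.12,0,0,0],[0.12,0,0,0],[0.12,0,0,0],[0.06,0,0,0],[0,0,0,0],[0,0,0,0]]' && python3 -m pendant '[[0.04,0,0.01,0],[0.04,0,0,0],[0,0,0,0]]'
```

```text
time_s: 15.32
ee_pos: [0.5812, 0.145, 0.0816]
orientation: [3.14, 0.001, 1.726]
force: [0.9, -5.2, 1.9]
width: 0.0139
grasp_force: 99.5
time_s: 15.7
ee_pos: [0.5808, 0.1484, 0.0816]
orientation: [3.139, 0.002, 1.725]
force: [0.5, -7.1, 3.6]
width: 0.0138
grasp_force: 99.7
```

```bash
for i in 1 2; do python3 -m pendant '[[0.03,0,0,0],[0,0,0,0],[0,0,0,0]]' | grep -E "ee|force|ori"; done
```

```text
ee_pos: [0.5806, 0.1498, 0.0816]
orientation: [3.139, 0.002, 1.725]
force: [0.8, -7.1, 4.4]
grasp_force: 99.7
ee_pos: [0.5806, 0.15, 0.0816]
orientation: [3.139, 0.004, 1.724]
force: [1.2, -11.4, 4.3]
grasp_force: 99.6
```

```bash
python3 -m pendant '[[0.03,0,0.01,0],[0.02,0,0.01,0],[0,0,0,0],[0,0,0,0]]' | grep -E "ee|force|ori"
python3 - <<'E'
from h import *
t=ctrl.grab_frame("side")[:,:,::-1]; u=ctrl.grab_frame("top")[:,:,::-1]
s5=np.load("pics/s5.npy")
z=lambda f,x0,y0,w,h:cv2.resize(f[y0:y0+h,x0:x0+w],(400,400),interpolation=cv2.INTER_CUBIC)
cv2.imwrite("pics/v6.png",np.hstack([z(t,290,90,90,90),z(u,160,90,180,130)]))
print(ctrl.state()["force"],ctrl.state()["moment"])
E
```

```text
ee_pos: [0.5806, 0.1501, 0.0816]
orientation: [3.139, 0.008, 1.723]
force: [0.2, -19.6, 8.4]
grasp_force: 100.3
[ -0.09899867 -19.68136328   8.38263591] [-2.90488486  0.13420493  0.15310662]
```

View pics/v6.png

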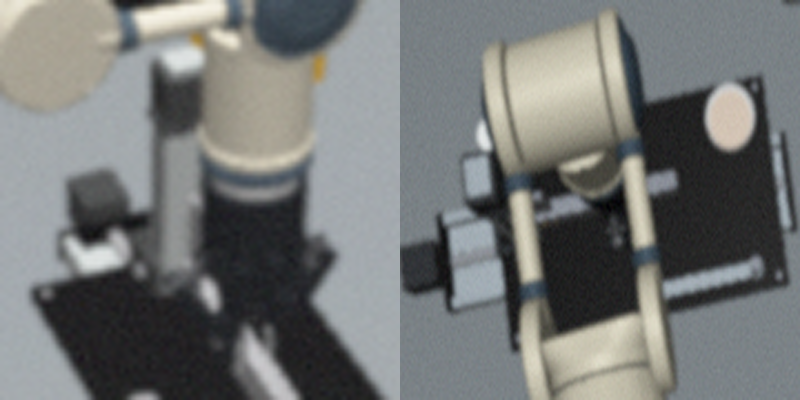

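```bash
python3 -m pendant '[[-0.03,0,0.02,0],[0,0,0.01,0],[0,0,0,0],[0,0,0,0]]' | grep -E "ee|force|ori"
python3 -c "
from h import *
print(ctrl.state()['moment'],ctrl.state()['joint_positions'])"
```

```text
ee_pos: [0.5806, 0.15, 0.0816]
orientation: [3.138, 0.006, 1.724]
force: [-3.7, -15.9, 13.6]
grasp_force: 101.1
[-2.3830486   0.80088922  0.09506722] [ 0.19915971  0.12388963  1.50586784 -0.00583688  1.5087712   0.04649567]
```

```bash
python3 -m pendant '[[-0.02,0,0.03,0],[0,0,0.03,0],[0,0,0,0],[0,0,0,0]]' | grep -E "ee|force|ori"
python3 - <<'E'
from h import *
print(ctrl.state()['moment'])
f,c,st=show("wrist","w7",140,0,500,300,1)
u=ctrl.grab_frame("top")[:,:,::-1]
a=cv2.imread("pics/top0.png")
z=lambda f,x0,y0,w,h:cv2.resize(f[y0:y0+h,x0:x0+w],(400,300),interpolation=cv2.INTER_CUBIC)
cv2.imwrite("pics/v7.png",np.hstack([f[0:300,140:500],z(u,170,115,80,60)]))
# expected motor top if upright
yaw=.154;ex=np.array([np.cos(yaw),np.sin(yaw)]);ey=np.array([-ex[1],ex[0]])
t=cam("top"); heel=st["ee_pos"][:2]+.1095*np.array([np.cos(st["orientation"][2]),np.sin(st["orientation"][2])])
for Y in (0,15,30): print(Y,((proj(t,[*(heel+ey*Y/1e3),.25])-[170,115])*5+[360,0]).round())
E
```

```text
ee_pos: [0.5807, 0.15, 0.0815]
orientation: [3.137, 0.004, 1.724]
force: [-11.4, -14.3, 27.6]
grasp_force: 102.9
[-2.20568515  2.10744534  0.11508352]
0 [516. 157.]
15 [485. 162.]
30 [453. 168.]
```

View pics/v7.png

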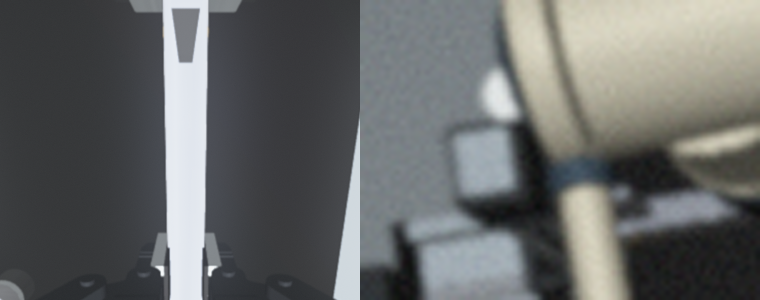

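The column's motor top is at (482,163), against the (485,162) expected if upright. The stock is centred (186) on the column foot (132–242). I'll relax the side load a little and then hand in.

```bash
python3 -m pendant '[[0,-0.015,-0.02,0],[0,0,0,0],[0,0,0,0],[0,0,0,0],[0,0,0,0]]' | grep -E "ee|force|ori"
```

```text
ee_pos: [0.5806, 0.1499, 0.0816]
orientation: [3.136, 0.004, 1.724]
force: [-4.3, -12.6, 21.8]
grasp_force: 102.1
```

```bash
python3 -c "
from rig import ctrl
print(ctrl.finish_job())"
```

```text
the job is handed in; nothing more can be done
None
```

I swung the clamp parallel to the front edge and handed the job in with the square gripped and pressed into the column's foot. It pushes about 13 N on the face and rests on the bed, and the column looks upright to within about 1 pixel in the top view.

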